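# Set the hob's finger dial to heat 5 and start it

## Robot

A 7-joint arm with a two-finger parallel gripper is mounted at the origin on the work surface. World frame = base frame: x ahead of the robot, y to its left, z up, the work surface at z = 0. Lengths are in m, angles in rad, forces in N, time in s.
With the tool pointing down it reaches from about 0.4 to 0.9 m from the base axis. Payload 5.5 kg.
Tool frame: the origin (TCP) lies midway between the tips of the shut fingers; the grasp point (between the pads) lies behind it (robot.grip_depth is the z of the grasp point in the tool frame, in m); z points along the fingers, x is the direction in which the jaws open and shut, and the axes are right-handed (so a half turn about z gives the same grasp; the last joint's range is limited). The gripper opens to 85 mm and grips with 20 to 120 N. Pads are 22 mm wide; open, the fingers measure 114 mm over their backs; the gripper's body (76 mm by 85 mm) begins 54 mm behind the grasp point. The pads swing forward as they close: fully open they stand 13 mm farther back than shut.
Start: joints at [-1.029, 0.501, -0.427, 1.55, 0.221, 1.138, -0.21], TCP at [0.179, 0.625, 0.231] pointing down, gripper open.
Joint ranges: [-2.88, 2.88], [-0.31, 2.03], [-1.54, 1.56], [0.2, 2.42], [-1.41, 4.55], [0.19, 2.02], [-2.57, 2.57]. Speed limits (rad/s): [2.57, 2.57, 3.14, 3.14, 3.14, 3.14, 3.14].

## Interface

Orientations are given as a 3x3 rotation matrix whose columns are the frame's x, y, z axes.
In Python, from station import robot, cams gives the robot as it stands.
- The arm moves only by the tool play_rows, never from a script. Its argument "plan" is a list of rows, each a list of 7 numbers: the shift along the tool's x, y, z in cm, then the turn, a rotation vector about the tool's x, y, z in rad, then the closure, from -1 (fully open) to 1 (shut). In form: [[dx, dy, dz, wx, wy, wz, fingers], ...]. A call has 1 to 5 rows; each row shifts and turns the commanded pose from where the row before left it, along the tool's axes as they then stand; what a row does not reach is not made up. A row lasts 1/10 s, in which the tool goes at most 50 mm and 8.59 degrees, less where a joint would pass 70% of its speed; a pose out of reach is approached as far as the arm can. A call is refused whole if a number of a shift passes 5 or a number of a turn 0.15, either way. A call with a gripper value outside its range is refused whole. The fingers move at their own pace and stop on an object; "newtons" is the grip in N (left out, the last holds). Time passes only in rows, so rows that do not move let the fingers close. It gives the time, the measured TCP pose, the force and the opening at its end, in the units of the state.
- robot.get_obs(): the state, without advancing time (a new reading comes with each control period).
- cams.get_image(name): name is "scene" or "top" or "wrist"; returns a dict with "frame" (420x560x3 uint8, red, green, blue), "fx", "fy", "cx", "cy" (pixels), "camera_from_world" (4x4, takes a point from world to camera coordinates); the wrist camera has in their place "mount" (4x4, takes a point from camera to tool coordinates, whose origin is the TCP and whose axes are the tool frame's). Camera axes: x right, y up, looking along -z (the intrinsics and any distortion apply to the point x, -y, -z); pixel columns grow to the right and rows downward; lengths in m; the calibration is good to about 2 mm. A picture is of the moment at which its call begins: read the wrist's pose just before it. There is no depth.
- robot.close_job(): hands the job in, once; it reports no verdict.
The state is a dict: "clock": time; "joints": joint angles; "qd": joint speeds; "joint_torque": joint torques, N m; "tool_pos": TCP position; "orientation": TCP orientation; "ft_force": force on the tool from outside, world axes, zero at the start; "moment": the same for the moment, N m; "finger_gap": finger opening in m.
Only numpy, scipy, OpenCV 4.12 (cv2) and the standard library are available. Lean on these libraries where they do the work, as an engineer would, in place of code of your own. Each camera call takes 0.05 s, during which the arm holds its last target.

## Task

Put a fingertip in the finger hole of the hob's round dial and swing the dial clockwise, click by click, until it rests in heat position 5, the fifth click on from the off mark; it may already stand a few clicks on. Only then press the start key all the way down with a fingertip, let it spring back, and come away. Grasp nothing, and leave the pan, teapot, jar and oil bottle where they stand.

Things in the scene. Friction and masses are not known exactly. Their poses are not given: they have to be found in the camera images.
- hob: Low box with a black top, 340 x 460 mm, 60 mm high, fixed on the table. Origin under its centre; x to its rear (away from the robot), y to its left, z up. The dial is on the right half of its top, the pan on the left half, the start key near the front edge.
- dial_centre (a point): On the dial's vertical turning axis, 80 mm above the table, level with the tops of disc and bezel; axes as the hob's. The dial: a raised grey bezel ring, 168 mm across and 20 mm high, fixed on the hob, with a flat aluminium disc 124 mm across turning flush inside it.
- off_mark (a point): Centre of the off mark on the bezel: a white square block, 105 degrees to the left (counterclockwise from above) of the hob's rear direction. From it clockwise, every 30 degrees, follow seven white strokes that grow in length: heat 1 to 7. Heat 5 is at 45 degrees to the right of the rear direction.
- finger_hole (a point): Centre of the mouth of the round finger hole in the disc, level with its top face; x points radially outward. The hole is 42 mm across, 16 mm deep, with a dark flat floor, its centre 37 mm from the turning axis. It turns with the disc and is the pointer: the mark outward of it is the position set.
- dial (a joint): Dial angle, rad: 0 at off, growing clockwise seen from above, 0.524 (30 degrees) a click, so heat 5 is 2.618; stops just past 0 and heat 7 (3.665). Spring detents hold it at each mark, about 0.1 N m (3 N at the hole). Past half-way it snaps to the next mark if the finger leaves it room. Starts anywhere from off to heat 3.
- start_key_top (a point): Centre of the top of the round black start key, 34 mm across, in a grey collar 50 mm across and 12 mm high near the hob's front edge (the side towards the robot), left of the dial. The key's top is 22 mm above the hob's top.
- start_key (a joint): Travel of the start key in m: 0 up, 0.006 fully down, straight down. A spring brings it back; fully down takes 5 N.
- pan_mid (a point): Centre, half-way up, of a round steel pan, 244 mm across and 46 mm high, with a wooden handle that points to the hob's rear; it stands on the left half of the hob. Leave it.
- teapot_mid (a point): Centre, half-way up, of a small blue teapot, 94 mm across and 88 mm high, on the table to the right of the hob. Leave it.
- jar_mid (a point): Centre, half-way up, of a glass jar with a metal lid, 54 mm across and 75 mm high, on the table to the left of the hob. Leave it.
- oil_bottle_mid (a point): Centre, half-way up, of a white squeeze bottle with a green spout, 58 mm across and 175 mm high, on the table to the left of the hob. Leave it.

How it is judged:
By the outcome, as a careful person would: the job done as asked, in the order asked, and still so for the second after the job is handed in, with the robot touching nothing.
It also fails if it takes over 51 s, if anything falls off the work surface, if the arm or the gripper's body presses on something with over 40 N, if the wrist force passes 120 N, or if a joint passes its speed limit or range.

## Working session

There is one attempt and no reset: what is moved stays moved. The work goes in short steps, Python scripts to look and compute and a tool call to move; the robot and the scene stay as the last step left them, time stands still between calls to the robot, and variables do not carry over. Pictures are saved under pics/ and viewed, and the job is handed in when it is done.

Besides the shell and the picture viewer there is one more tool, called after ">>>" as name([rows], argument=value, ...), one row to a line, values as JSON. play_rows: Moves the arm, as the interface text tells. Its arguments: {"type":"object","properties":{"plan":{"type":"array"},"newtons":{"type":"number"}},"required":["plan"]}

```bash
mkdir -p pics; ls
python3 - <<'E'
from station import robot,cams
import cv2,numpy as np
np.set_printoptions(precision=4,suppress=True)
o=robot.get_obs();print(o, robot.grip_depth)
for n in("scene","top","wrist"):
    d=cams.get_image(n);cv2.imwrite(f"pics/{n}0.png",d["frame"][:,:,::-1]);print(n,{k:v for k,v in d.items() if k!="frame"})
E
```

```text
pics
{'clock': 0.0, 'joints': array([-1.0288,  0.5018, -0.4268,  1.5515,  0.2208,  1.1383, -0.2103]), 'qd': array([-0.0009,  0.0004, -0.0009,  0.0007, -0.0004, -0.0002,  0.0002]), 'joint_torque': array([ -0.001 , -56.9508,  -5.8156, -28.0938,   0.0108,   0.0118,
        -0.    ]), 'tool_pos': array([0.1787, 0.6242, 0.2302]), 'orientation': array([[ 0.2752,  0.9614, -0.0006],
       [ 0.9614, -0.2752, -0.0019],
       [-0.002 , -0.0001, -1.    ]]), 'ft_force': array([ 0.1886, -0.4126, -0.7753]), 'moment': array([-0.0021, -0.0257, -0.0003]), 'finger_gap': 0.08531685847687025} -0.0187
scene {'fx': 407.6575771728245, 'fy': 407.6575771728245, 'cx': 276.9320786634237, 'cy': 213.38072207948727, 'camera_from_world': array([[-0.8017,  0.5978,  0.002 ,  0.435 ],
       [-0.3135, -0.4233,  0.85  ,  0.1279],
       [ 0.509 ,  0.6808,  0.5268, -1.4396],
       [ 0.    ,  0.    ,  0.    ,  1.    ]])}
top {'fx': 513.7448881183207, 'fy': 513.7448881183207, 'cx': 279.1377357779677, 'cy': 204.36959761383488, 'camera_from_world': array([[ 0.0025, -1.    , -0.0083,  0.0494],
       [ 0.983 ,  0.001 ,  0.1837, -0.5942],
       [-0.1837, -0.0086,  0.983 , -1.3096],
       [ 0.    ,  0.    ,  0.    ,  1.    ]])}
wrist {'fx': 348.6490638973831, 'fy': 348.6490638973831, 'cx': 276.9624402676547, 'cy': 211.13643445328992, 'mount': array([[ 1.    ,  0.0001, -0.0003,  0.0008],
       [-0.    , -0.9496, -0.3134, -0.0805],
       [-0.0003,  0.3134, -0.9496, -0.1422],
       [ 0.    ,  0.    ,  0.    ,  1.    ]])}
```

View pics/top0.png

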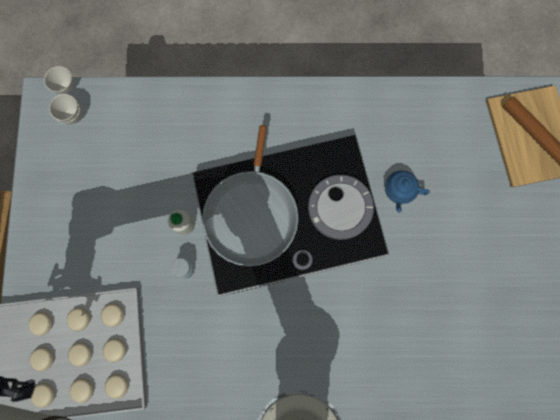

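View pics/scene0.png

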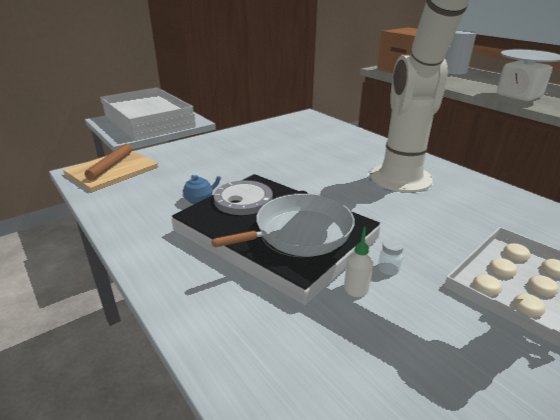

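View pics/wrist0.png

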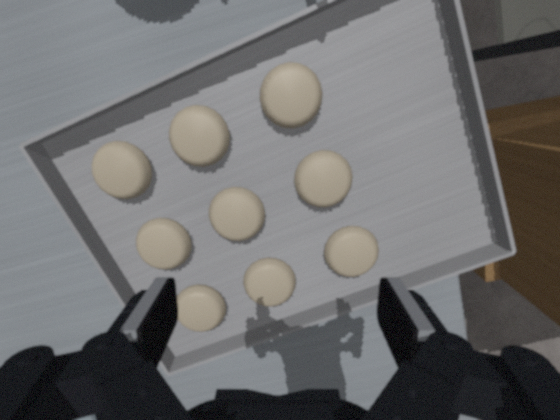

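The top view shows the hob's corners near (193,172), (355,134), (388,252) and (218,293). The dial is near (341,207), the hole near (336,193) and the key near (303,259). I'll measure these next.

```bash
cat > h.py <<'E'
from station import robot,cams
import cv2,numpy as np
np.set_printoptions(precision=4,suppress=True)
def cw(d):
    if "mount" in d: return d["T"]
    return np.linalg.inv(d["camera_from_world"])
def grab(n):
    o=robot.get_obs();d=cams.get_image(n)
    if n=="wrist":
        T=np.eye(4);T[:3,:3]=o["orientation"];T[:3,3]=o["tool_pos"];d["T"]=T@d["mount"]
    return d
def px2w(d,u,v,z):
    W=cw(d);r=W[:3,:3]@np.array([(u-d["cx"])/d["fx"],-(v-d["cy"])/d["fy"],-1.]);c=W[:3,3]
    return c+r*(z-c[2])/r[2]
def w2px(d,p):
    q=np.linalg.inv(cw(d))@np.append(p,1);return np.array([d["cx"]+d["fx"]*q[0]/-q[2],d["cy"]-d["fy"]*q[1]/-q[2]])
E
python3 - <<'E'
from h import *
d=grab("top");f=d["frame"]
c=f[125:300,185:395][:,:,::-1];cv2.imwrite("pics/topc.png",cv2.resize(c,None,fx=3.4,fy=3.4,interpolation=cv2.INTER_CUBIC))
cor=np.array([px2w(d,u,v,.06)[:2] for u,v in[(193,172),(355,134),(388,252),(218,293)]]);print(cor)
# aluminium disc/bezel blob
g=cv2.cvtColor(f,cv2.COLOR_RGB2GRAY);m=((g>60)*255).astype(np.uint8);m[:, :302]=0;m[:,380:]=0;m[:172]=0;m[243:]=0
cs,_=cv2.findContours(m,cv2.RETR_EXTERNAL,cv2.CHAIN_APPROX_NONE);k=max(cs,key=cv2.contourArea);e=cv2.fitEllipse(k);print(e);C=px2w(d,*e[0],.08);print("dial",C)
m2=np.zeros_like(g);cv2.circle(m2,(int(e[0][0]),int(e[0][1])),22,255,-1);m2=((g<70)&(m2>0)).astype(np.uint8)
n,l,s,ce=cv2.connectedComponentsWithStats(m2)
for i in range(1,n):print(s[i],ce[i],px2w(d,*ce[i],.08))
print("key",px2w(d,303,259,.08))
E
```

```text
[[ 0.6813  0.2817]
 [ 0.7877 -0.155 ]
 [ 0.4676 -0.2327]
 [ 0.3616  0.2068]]
((344.2695617675781, 204.81341552734375), (62.72445297241211, 76.24432373046875), 56.341896057128906)
dial [ 0.5885 -0.1194  0.08  ]
[329 187  14  14 150] [335.4533 193.5133] [ 0.6185 -0.097   0.08  ]
key [ 0.4475 -0.0111  0.08  ]
```

View pics/topc.png

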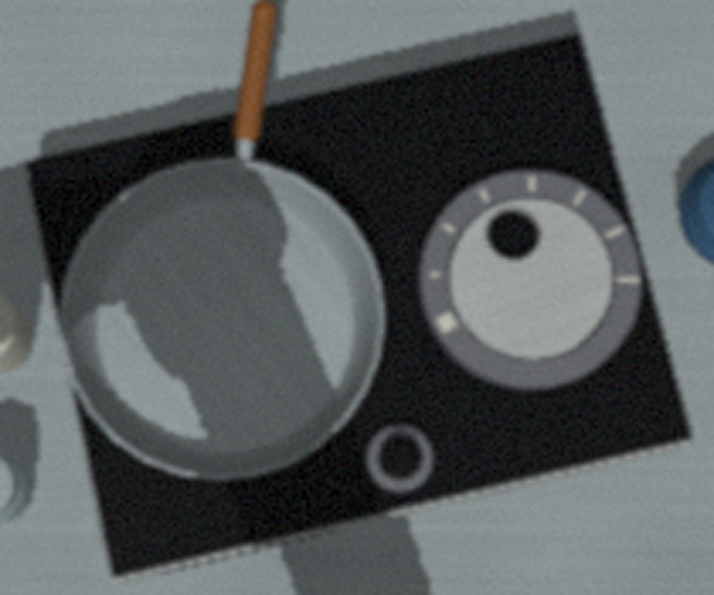

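Reading the marks in the crop: off is at (446,323), heat 3 at (485,194) and heat 4 at (531,184). The hole at (514,233) lines up with heat 3. I'll shut the fingers, move over the dial and take a closer look.

>>> play_rows([
  [-3.0,2.8,-0.2,0,0,0,1],
  [-3.0,2.8,-0.2,0,0,0,1],
  [-3.0,2.8,-0.2,0,0,0,1],
  [-3.0,2.8,-0.2,0,0,0,1],
  [-3.0,2.8,-0.2,0,0,0,1],
], newtons=40)

```text
clock: 0.7
tool_pos: [0.2727, 0.4405, 0.2412]
orientation: [[0.275, 0.961, -0.0], [0.961, -0.275, -0.0], [-0.0, 0.0, -1.0]]
ft_force: [0.3, 0.5, 0.2]
finger_gap: 0.0122
```

>>> play_rows([
  [-3.0,2.8,-0.2,0,0,0,1],
  [-3.0,2.8,-0.2,0,0,0,1],
  [-3.0,2.8,-0.2,0,0,0,1],
  [-3.0,2.8,-0.2,0,0,0,1],
  [-3.0,2.8,-0.2,0,0,0,1],
])

```text
clock: 1.2
tool_pos: [0.3659, 0.2578, 0.2515]
orientation: [[0.275, 0.961, 0.0], [0.961, -0.275, 0.0], [0.0, 0.0, -1.0]]
ft_force: [0.6, -0.8, -0.2]
finger_gap: -0.0002
```

>>> play_rows([
  [-3.0,2.8,-0.2,0,0,0,1],
  [-3.0,2.8,-0.2,0,0,0,1],
  [-3.0,2.8,-0.2,0,0,0,1],
  [-3.0,2.8,-0.2,0,0,0,1],
  [0,0,0,0,0,0,1],
])

```text
clock: 1.7
tool_pos: [0.4424, 0.1075, 0.2596]
orientation: [[0.284, 0.959, 0.001], [0.959, -0.284, -0.002], [-0.001, 0.002, -1.0]]
ft_force: [0.9, -0.1, 0.3]
finger_gap: -0.0003
```

>>> play_rows([
  [-3.0,3.1,0,0,0,0,1],
  [-3.0,3.1,0,0,0,0,1],
  [-3.0,3.1,0,0,0,0,1],
  [-3.0,3.1,0,0,0,0,1],
  [-3.0,3.1,0,0,0,0,1],
])

```text
clock: 2.2
tool_pos: [0.5485, -0.0742, 0.2592]
orientation: [[0.274, 0.962, -0.0], [0.962, -0.274, 0.0], [0.0, -0.0, -1.0]]
ft_force: [0.9, 0.3, 0.8]
finger_gap: 0.0005
```

>>> play_rows([
  [0,0,0,0,0,0,1],
  [0,0,0,0,0,0,1],
  [0,0,0,0,0,0,1],
])

```text
clock: 2.5
tool_pos: [0.5474, -0.0719, 0.2589]
orientation: [[0.274, 0.962, -0.001], [0.962, -0.274, 0.001], [0.001, -0.001, -1.0]]
ft_force: [-0.2, 1.1, 0.3]
finger_gap: -0.0003
```

Run:
```python
from h import *
import pickle
d=grab("wrist");cv2.imwrite("pics/w1.png",d["frame"][:,:,::-1]);pickle.dump(d,open("w1.pkl","wb"))
d=grab("top");cv2.imwrite("pics/t1.png",d["frame"][:,:,::-1])
o=robot.get_obs();print(o["clock"],o["tool_pos"],o["orientation"],o["ft_force"])
```

```text
2.6 [ 0.5475 -0.0717  0.2593] [[ 0.2726  0.9621 -0.0003]
 [ 0.9621 -0.2726  0.0008]
 [ 0.0007 -0.0005 -1.    ]] [ 0.2102 -0.8805  0.6646]
```

View pics/w1.png

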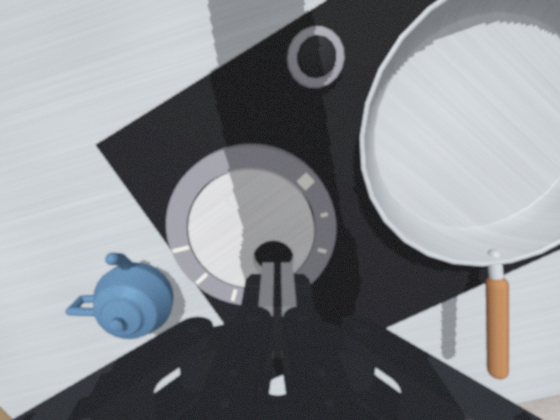

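The wrist view shows the whole key collar at (316,57). The dial is centred near (252,225), with its off block at (306,181). The hole at (274,253) is partly hidden by the fingers. I'll fit the disc and bezel edges from rays in both views.

```bash
cat >> h.py <<'E'
from scipy.optimize import least_squares
def edges(d,c,z,r0,r1,angs):
    """strongest bright<->dark change along world radial lines on plane z; returns pts, signs"""
    g=cv2.GaussianBlur(cv2.cvtColor(d["frame"],cv2.COLOR_RGB2GRAY),(3,3),0).astype(np.float32)
    rs=np.arange(r0,r1,.0005);P=[]
    for a in angs:
        uv=np.array([w2px(d,[c[0]+r*np.cos(a),c[1]+r*np.sin(a),z]) for r in rs],np.float32)
        if uv.min()<2 or uv[:,0].max()>557 or uv[:,1].max()>417: continue
        p=cv2.remap(g,uv[None,:,0],uv[None,:,1],cv2.INTER_LINEAR)[0]
        q=np.gradient(cv2.GaussianBlur(p[None],(0,0),3)[0]);i=np.argmax(abs(q))
        P.append([c[0]+rs[i]*np.cos(a),c[1]+rs[i]*np.sin(a),a,rs[i],q[i]])
    return np.array(P)
def circ(P,r=None):
    x0=[*P[:,:2].mean(0),r or .03]
    f=lambda x:np.hypot(P[:,0]-x[0],P[:,1]-x[1])-(r or x[2])
    s=least_squares(f,x0,loss="soft_l1",f_scale=.001);return s.x,np.median(abs(s.fun))
E
python3 - <<'E'
from h import *
import pickle
w=pickle.load(open("w1.pkl","rb"));t=grab("top")
A=np.linspace(-np.pi,np.pi,120,endpoint=False)
tg=lambda p:np.array(p)
c0=px2w(w,252,227,.08);print("approx w",c0)
c=px2w(t,340.9,207.06,.08);print("approx t",c)
for n,d,c in(("w",w,c0),("t",t,c)):
    for nm,r0,r1,r in(("disc",.053,.070,.062),("bez",.077,.092,.084)):
        P=edges(d,c,.08,r0,r1,A)
        if n=="w": P=P[[w2px(d,[p[0],p[1],.08])[1]<240 for p in P]]
        print(n,nm,circ(P,r),circ(P),len(P))
k=px2w(w,316,57,.082);print("keyrough",k,px2w(t,185+400/3.4,125+458.5/3.4,.072))
for n,d,kk in(("w",w,k),("t",t,px2w(t,302.6,259.9,.072))):
    P=edges(d,kk,.072,.020,.031,A);print(n,"collar",circ(P,.025),circ(P),len(P))
f=w["frame"][130:310,150:350,::-1];cv2.imwrite("pics/w1c.png",cv2.resize(f,None,fx=3.3,fy=3.3,interpolation=cv2.INTER_CUBIC))
for nm,uv in(("off",(306,181)),("h7",(181,249)),("h6",(202,279))):
    print(nm,px2w(w,*uv,.08))
E
```

```text
approx w [ 0.581  -0.1059  0.08  ]
approx t [ 0.5825 -0.1105  0.08  ]
w disc (array([ 0.5848, -0.1079,  0.062 ]), np.float64(0.00045361762258514307)) (array([ 0.5841, -0.1077,  0.0614]), np.float64(0.000392355532312743)) 68
w bez (array([ 0.5838, -0.1077,  0.084 ]), np.float64(0.0005031202603011653)) (array([ 0.5834, -0.1076,  0.0837]), np.float64(0.000491548239951102)) 66
t disc (array([ 0.5798, -0.11  ,  0.062 ]), np.float64(0.0027731523214339637)) (array([ 0.5796, -0.11  ,  0.0615]), np.float64(0.0027701425978528607)) 120
t bez (array([ 0.5832, -0.1095,  0.084 ]), np.float64(0.0025260996903072944)) (array([ 0.5836, -0.1102,  0.0856]), np.float64(0.0018315611626866929)) 120
keyrough [ 0.449  -0.0087  0.082 ] [ 0.4459 -0.0105  0.072 ]
w collar (array([ 0.4484, -0.008 ,  0.025 ]), np.float64(0.00021498702818936906)) (array([ 0.4484, -0.008 ,  0.0248]), np.float64(0.00010296433028199499)) 120
t collar (array([ 0.4474, -0.0093,  0.025 ]), np.float64(0.00034453570135014634)) (array([ 0.4474, -0.0093,  0.0253]), np.float64(0.0002356824713303212)) 120
off [ 0.5507 -0.0433  0.08  ]
h7 [ 0.5841 -0.1815  0.08  ]
h6 [ 0.6219 -0.1727  0.08  ]
```

View pics/w1c.png

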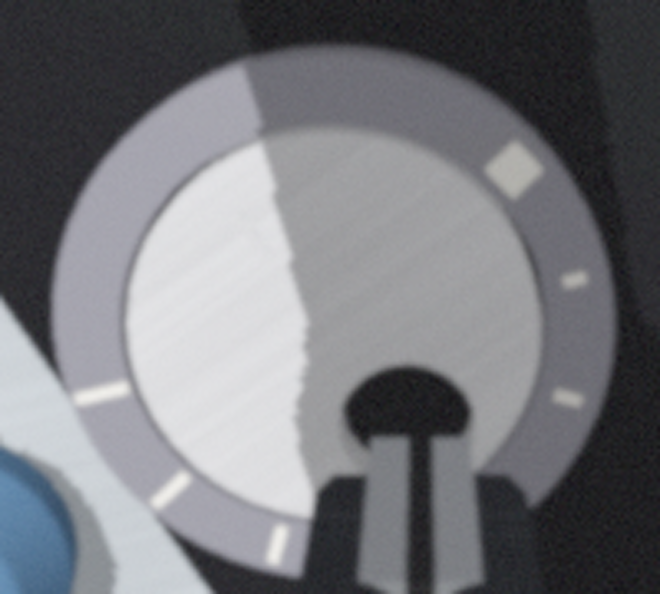

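Run:
```python
from h import *
import pickle
w=pickle.load(open("w1.pkl","rb"))
A=np.linspace(-np.pi,np.pi,120,endpoint=False)
c=px2w(w,273.5,256,.08);print(c)
P=edges(w,c,.08,.012,.028,A)
uv=np.array([w2px(w,[p[0],p[1],.08]) for p in P]);P=P[uv[:,1]<258]
print(circ(P,.021),circ(P),len(P))
P=P[P[:,4]>5];print(circ(P,.021),len(P))
x=circ(P,.021)[0];C=np.array([.584,-.108]);v=x[:2]-C;print(np.hypot(*v),np.degrees(np.arctan2(v[1],v[0])))
print("px tip",w2px(w,robot.get_obs()["tool_pos"]))
```

```text
[ 0.617  -0.0942  0.08  ]
(array([ 0.6209, -0.096 ,  0.021 ]), np.float64(0.00021442224211408456)) (array([ 0.6195, -0.0955,  0.0198]), np.float64(0.00013281101843844179)) 64
(array([ 0.6209, -0.096 ,  0.021 ]), np.float64(0.00021442224211408456)) 64
0.03883083710528795 18.005055456772528
px tip [275.2322 281.3245]
```

The hole fits at about (0.6195,−0.096), roughly 8–10° past heat 3. I'll hover just above it and check.

>>> play_rows([
  [-0.1,1.9,4.0,0,0,0,1],
  [-0.1,1.9,4.0,0,0,0,1],
  [-0.1,1.9,4.0,0,0,0,1],
  [-0.14,1.9,3.9,0,0,0,1],
  [0,0,0,0,0,0,1],
])

```text
clock: 3.15
tool_pos: [0.616, -0.0978, 0.0926]
orientation: [[0.274, 0.962, -0.012], [0.962, -0.274, 0.001], [-0.002, -0.012, -1.0]]
ft_force: [-1.4, 0.1, -0.8]
finger_gap: -0.0001
```

>>> play_rows([
  [0,0,0,0,0,0,1],
  [0,0,0,0,0,0,1],
])

```text
clock: 3.35
tool_pos: [0.6207, -0.098, 0.1025]
orientation: [[0.274, 0.962, 0.003], [0.962, -0.274, 0.0], [0.001, 0.003, -1.0]]
ft_force: [-0.4, -0.4, 0.4]
finger_gap: 0.0001
```

Run:
```python
from h import *
import pickle
o=robot.get_obs();print(o["clock"],o["tool_pos"],o["ft_force"])
d=grab("wrist");f=d["frame"][:,:,::-1];cv2.imwrite("pics/w2.png",cv2.resize(f[180:400,170:390],None,fx=2.7,fy=2.7,interpolation=cv2.INTER_CUBIC));pickle.dump(d,open("w2.pkl","wb"))
print("tip px",w2px(d,o["tool_pos"]))
d=grab("scene");p=w2px(d,o["tool_pos"]);print(p);x,y=p.astype(int)
cv2.imwrite("pics/s2.png",cv2.resize(d["frame"][y-55:y+55,x-70:x+70,::-1],None,fx=5,fy=5,interpolation=cv2.INTER_CUBIC))
```

```text
3.35 [ 0.6207 -0.098   0.1025] [-0.4167 -0.3853  0.3705]
tip px [275.1212 280.5955]
[233.5364 191.1842]
```

View pics/w2.png

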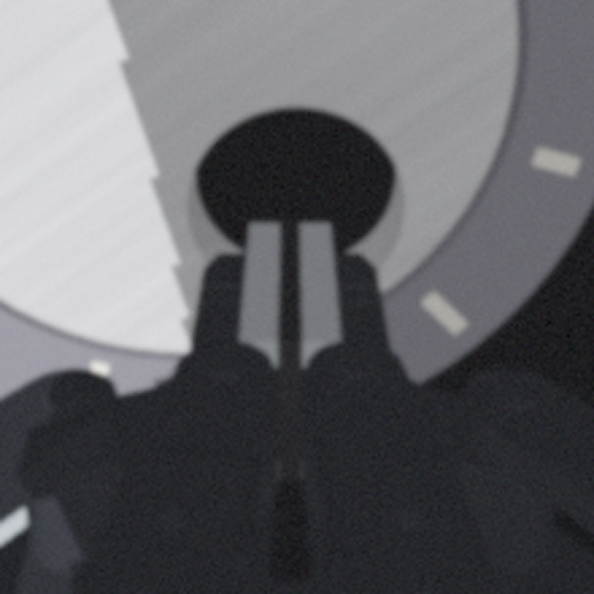

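View pics/s2.png

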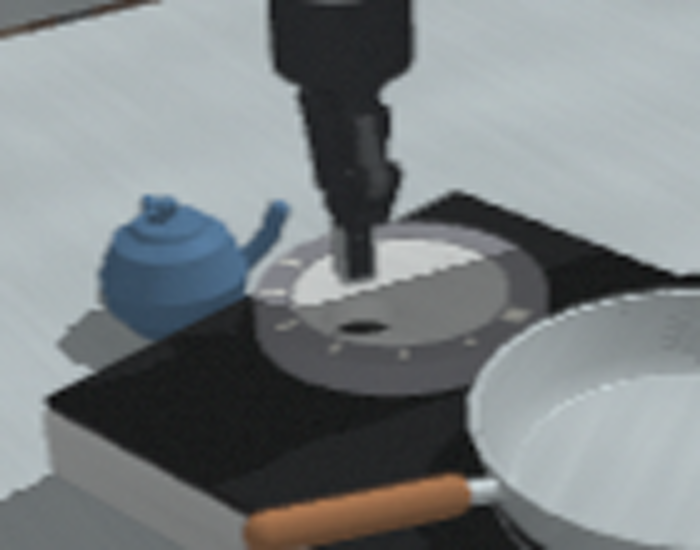

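Run:
```python
from h import *
import pickle
d=pickle.load(open("w2.pkl","rb"))
L=[(296,108),(250,117),(345,118),(188,208),(404,208),(191,225),(401,225),(189,195),(404,195)]
P=np.array([px2w(d,170+u/2.7,180+v/2.7,.08) for u,v in L]);print(circ(P,.021),circ(P))
for nm,(u,v) in dict(h1=(557,162),h2=(445,313),h4=(100,368)).items():print(nm,px2w(d,170+u/2.7,180+v/2.7,.08))
C=np.array([.584,-.108]);v=circ(P,.021)[0][:2]-C;print(np.hypot(*v),np.degrees(np.arctan2(v[1],v[0])))
A=np.linspace(-np.pi,np.pi,120,endpoint=False)
P=edges(d,C,.08,.053,.070,A);uv=np.array([w2px(d,[p[0],p[1],.08]) for p in P]);P=P[(uv[:,1]<270)];print(circ(P,.062),circ(P),len(P))
```

```text
(array([ 0.6208, -0.0957,  0.021 ]), np.float64(0.0001681337055307909)) (array([ 0.6205, -0.0956,  0.0207]), np.float64(8.158099107475128e-05))
h1 [ 0.6247 -0.0455  0.08  ]
h2 [ 0.6509 -0.0732  0.08  ]
h4 [ 0.6441 -0.144   0.08  ]
0.038807536726448426 18.49157349595245
(array([ 0.586 , -0.1085,  0.062 ]), np.float64(0.00027047105149330744)) (array([ 0.5857, -0.1084,  0.0617]), np.float64(0.00012568902704223825)) 86
```

Re-reading the marks from their positions: heat 2 is at 58°, heat 3 at 28° and heat 5 at −31° in world angle. The hole is at about 19°, so it's a third of a click past heat 3. The tip is 2 mm off the hole centre and clear of the edge, so I'll go in, stopping about 6 mm above the floor.

>>> play_rows([
  [0.2,-0.1,0.8,0,0,0,1],
  [0,0,0.8,0,0,0,1],
  [0,0,0.8,0,0,0,1],
  [0,0,0.8,0,0,0,1],
  [0,0,0,0,0,0,1],
])

```text
clock: 3.95
tool_pos: [0.6179, -0.0964, 0.0664]
orientation: [[0.275, 0.961, -0.003], [0.961, -0.275, 0.0], [-0.001, -0.003, -1.0]]
ft_force: [0.3, 0.2, 0.4]
finger_gap: -0.0
```

Run:
```python
from h import *
o=robot.get_obs();print(o["clock"],o["tool_pos"],o["ft_force"])
C=np.array([.5855,-.108]);p=np.array([.6205,-.0957]);R=o["orientation"]
for a in range(13,-46,-6):
    q=C+.037*np.array([np.cos(np.radians(a)),np.sin(np.radians(a))]);print(a,q,(R.T@np.append(q-p,0))[:2]*100);p=q
d=grab("scene");q=w2px(d,o["tool_pos"]);x,y=q.astype(int)
cv2.imwrite("pics/s3.png",cv2.resize(d["frame"][y-55:y+55,x-70:x+70,::-1],None,fx=5,fy=5,interpolation=cv2.INTER_CUBIC))
```

```text
3.95 [ 0.6179 -0.0964  0.0664] [0.2938 0.1613 0.3777]
13 [ 0.6216 -0.0997] [-0.3534  0.2106]
7 [ 0.6222 -0.1035] [-0.3482  0.1696]
1 [ 0.6225 -0.1074] [-0.364   0.1323]
-5 [ 0.6224 -0.1112] [-0.3758  0.0935]
-11 [ 0.6218 -0.1151] [-0.3835  0.0537]
-17 [ 0.6209 -0.1188] [-0.3871  0.0133]
-23 [ 0.6196 -0.1225] [-0.3863 -0.0272]
-29 [ 0.6179 -0.1259] [-0.3814 -0.0674]
-35 [ 0.6158 -0.1292] [-0.3722 -0.1069]
-41 [ 0.6134 -0.1323] [-0.359  -0.1452]
```

View pics/s3.png

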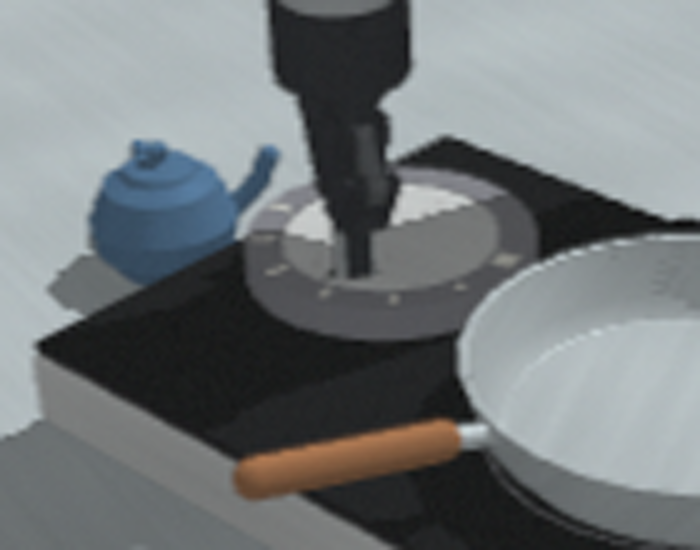

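The tip is in the hole and there's no contact force. I'll start the clockwise sweep along the arc.

>>> play_rows([
  [-0.35,0.2,0,0,0,0,1],
  [-0.35,0.17,0,0,0,0,1],
  [-0.36,0.13,0,0,0,0,1],
  [-0.37,0.1,0,0,0,0,1],
  [0,0,0,0,0,0,1],
])

```text
clock: 4.5
tool_pos: [0.6207, -0.1119, 0.0683]
orientation: [[0.275, 0.961, -0.001], [0.961, -0.275, 0.001], [0.0, -0.001, -1.0]]
ft_force: [-0.5, 1.8, -0.4]
finger_gap: -0.0006
```

>>> play_rows([
  [-0.38,0.05,0,0,0,0,1],
  [0,0,0,0,0,0,1],
  [-0.39,0.01,0,0,0,0,1],
  [0,0,0,0,0,0,1],
  [0,0,0,0,0,0,1],
])

```text
clock: 5.0
tool_pos: [0.6206, -0.1175, 0.0685]
orientation: [[0.274, 0.962, 0.002], [0.962, -0.274, 0.002], [0.002, 0.001, -1.0]]
ft_force: [0.5, 4.4, -0.8]
finger_gap: -0.0004
```

```bash
cat > look.py <<'E'
from h import *
import sys,pickle
n=sys.argv[1]
o=robot.get_obs();print(o["clock"],o["tool_pos"],o["ft_force"],o["orientation"][:,2])
w=grab("wrist");pickle.dump(w,open(n+".pkl","wb"));s=grab("scene")
x,y=235,205
a=cv2.resize(w["frame"][150:330,170:380,::-1],(490,420),interpolation=cv2.INTER_CUBIC)
b=cv2.resize(s["frame"][y-45:y+45,x-33:x+33,::-1],(308,420),interpolation=cv2.INTER_CUBIC)
cv2.imwrite(f"pics/{n}.png",np.hstack([a,b]))
E
python3 look.py l4
```

```text
5.0 [ 0.6206 -0.1175  0.0685] [ 0.5287  4.3597 -0.7806] [ 0.0016  0.0021 -1.    ]
```

View pics/l4.png

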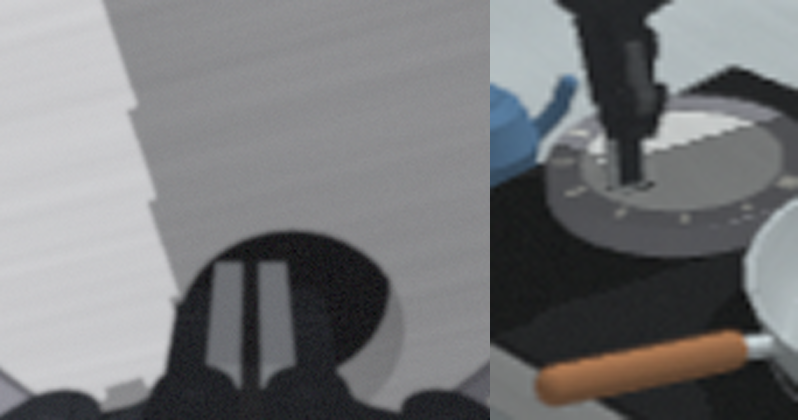

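The fingertip is bearing on the hole's leading (left) wall with about 4.4 N. I'll carry on around the arc.

>>> play_rows([
  [-0.39,-0.03,0,0,0,0,1],
  [0,0,0,0,0,0,1],
  [-0.38,-0.07,0,0,0,0,1],
  [0,0,0,0,0,0,1],
  [0,0,0,0,0,0,1],
])

```text
clock: 5.6
tool_pos: [0.6201, -0.1183, 0.0687]
orientation: [[0.27, 0.963, 0.005], [0.963, -0.27, 0.008], [0.009, 0.003, -1.0]]
ft_force: [6.0, 15.2, -2.5]
finger_gap: 0.0002
```

```bash
python3 look.py l5
```

```text
5.6 [ 0.6201 -0.1183  0.0687] [ 5.974  15.2301 -2.453 ] [ 0.0052  0.008  -1.    ]
```

View pics/l5.png

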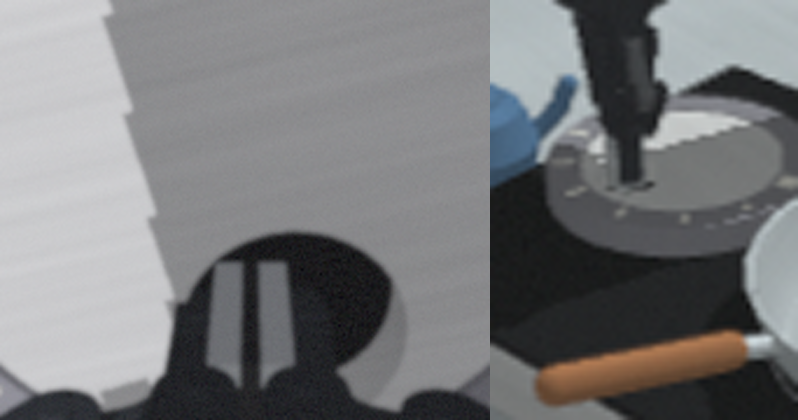

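The dial doesn't seem to have moved, though the force has grown to 16 N. I'll locate the hole before pushing further.

Run:
```python
from h import *
import pickle
# crop l4/l5: scale 490/210=2.333, origin (170,150)
for n,L in(("l4",[(292,231),(250,240),(340,243),(389,280),(403,330),(400,350),(389,375)]),("l5",[(292,232),(250,242),(340,243),(392,285),(407,330),(404,350),(392,378)])):
    d=pickle.load(open(n+".pkl","rb"))
    P=np.array([px2w(d,170+u/2.3333,150+v/2.3333,.08) for u,v in L]);x,r=circ(P,.021);v=x[:2]-[.5855,-.108]
    print(n,x,r,np.hypot(*v),np.degrees(np.arctan2(v[1],v[0])))
    f=d["frame"][:,:,::-1];cv2.imwrite(f"pics/{n}w.png",cv2.resize(f,(800,600)))
t=grab("top");cv2.imwrite("pics/t5.png",cv2.resize(t["frame"][160:290,270:420,::-1],(690,598),interpolation=cv2.INTER_CUBIC))
```

```text
l4 [ 0.6228 -0.1099  0.021 ] 0.0001764988143085934 0.037379513973801265 -2.9766058659337813
l5 [ 0.6228 -0.1102  0.021 ] 0.0001264867114792699 0.03738462069150817 -3.3800522953802385
```

View pics/l5w.png

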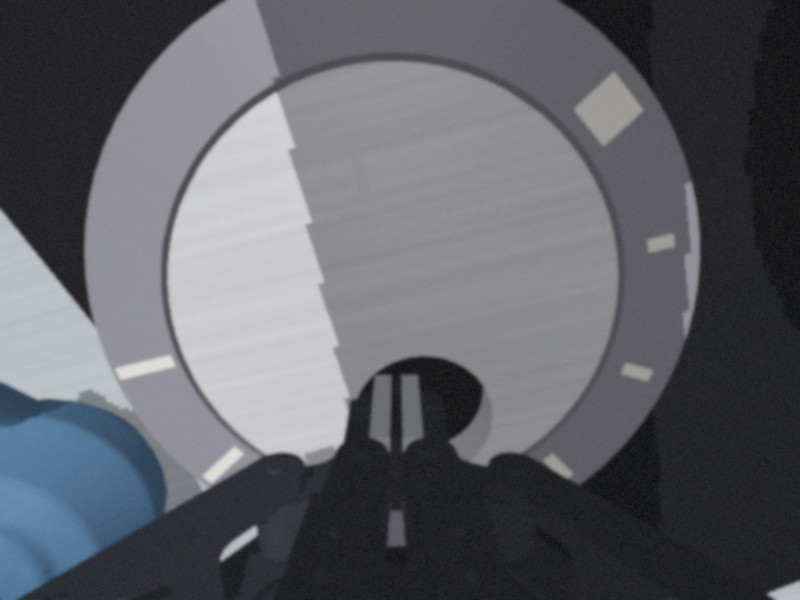

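View pics/t5.png

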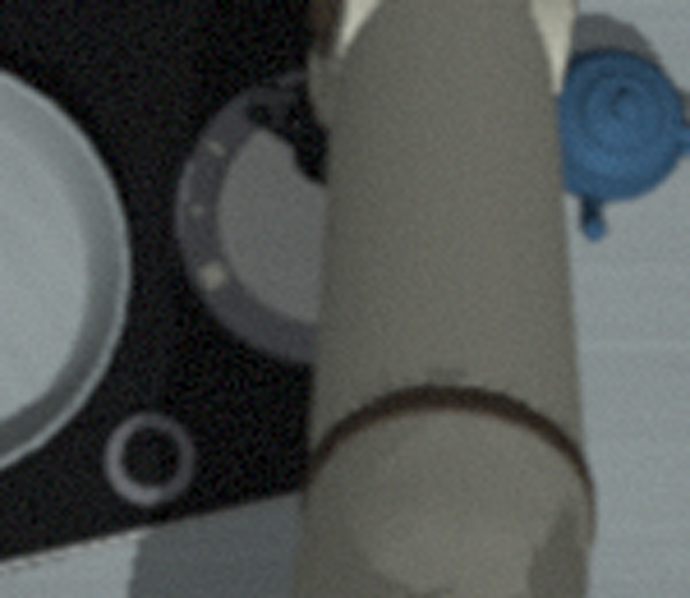

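The hole is now at −3°, so the dial has clicked to heat 4. But 16 N isn't moving it further, so something else may be touching. I'll check the moment and the surroundings.

Run:
```python
from h import *
o=robot.get_obs();print(o["clock"],o["tool_pos"],o["ft_force"],o["moment"],o["joints"],o["joint_torque"])
s=grab("scene");cv2.imwrite("pics/s6.png",cv2.resize(s["frame"][100:280,140:380,::-1],(800,600),interpolation=cv2.INTER_CUBIC))
```

```text
5.75 [ 0.6201 -0.1183  0.0688] [ 5.96   14.2511 -2.8344] [ 3.2015 -1.2633  0.0398] [ 0.1202  0.6203  0.0414  1.7292 -0.046   0.789   1.4841] [  9.9943 -60.4367  11.9524 -21.0091   3.8965   1.0021  -0.0079]
```

View pics/s6.png

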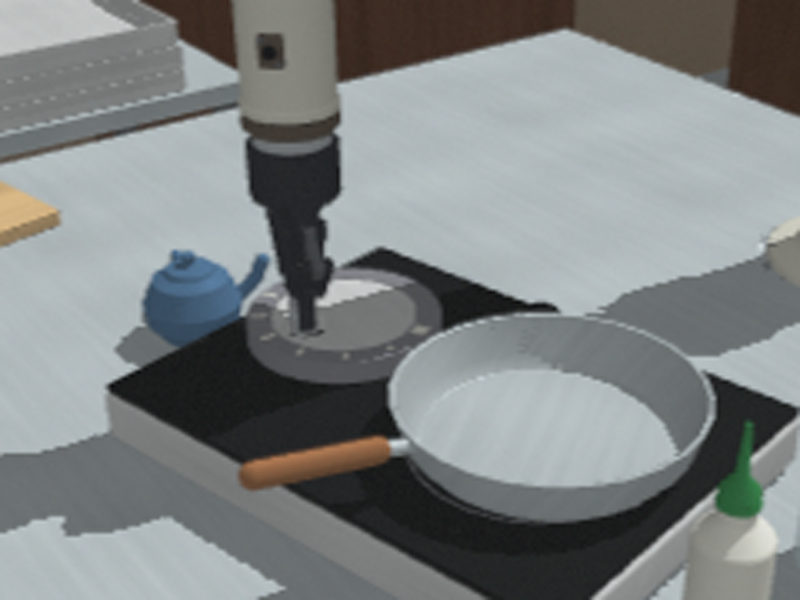

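Nothing else is touching: the moment puts the force at the fingertip. I'll back off a little to see where the dial settles.

>>> play_rows([
  [0.4,0.05,0,0,0,0,1],
  [0.4,0.03,0,0,0,0,1],
  [0.4,0,0,0,0,0,1],
  [0.4,0,0,0,0,0,1],
  [0,0,0,0,0,0,1],
])

```text
clock: 6.3
tool_pos: [0.6218, -0.1118, 0.0684]
orientation: [[0.275, 0.961, 0.0], [0.961, -0.275, -0.001], [-0.0, 0.0, -1.0]]
ft_force: [0.5, -0.4, -1.4]
finger_gap: -0.0003
```

>>> play_rows([
  [0,0,0,0,0,0,1],
  [0,0,0,0,0,0,1],
])

```text
clock: 6.5
tool_pos: [0.6215, -0.1123, 0.0683]
orientation: [[0.276, 0.961, -0.0], [0.961, -0.276, -0.0], [-0.001, 0.0, -1.0]]
ft_force: [-0.8, 0.4, 0.1]
finger_gap: 0.0003
```

```bash
python3 look.py l6
```

```text
6.5 [ 0.6215 -0.1123  0.0683] [-0.7893  0.3744  0.0721] [-0.0001 -0.0005 -1.    ]
```

View pics/l6.png

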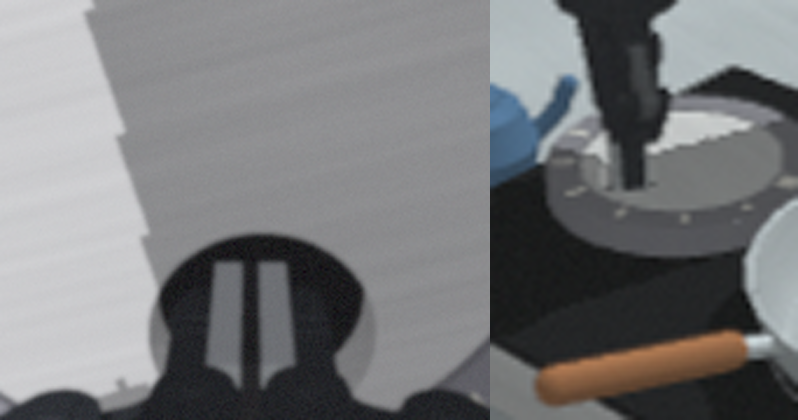

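Run:
```python
from h import *
import pickle
d=pickle.load(open("l6.pkl","rb"))
L=[(262,234),(215,244),(308,244),(151,325),(374,325),(150,340),(375,340),(195,256),(330,256)]
P=np.array([px2w(d,170+u/2.3333,150+v/2.3333,.08) for u,v in L]);x,r=circ(P,.021);print(x,r,circ(P))
A=np.linspace(-np.pi,np.pi,120,endpoint=False)
Q=edges(d,[.5855,-.108],.08,.053,.070,A);uv=np.array([w2px(d,[p[0],p[1],.08]) for p in Q]);Q=Q[uv[:,1]<280];c,_=circ(Q,.062);print(c)
v=x[:2]-c[:2];print(np.hypot(*v),np.degrees(np.arctan2(v[1],v[0])))
cv2.imwrite("pics/l6w.png",cv2.resize(d["frame"][:,:,::-1],(800,600)))
```

```text
[ 0.6231 -0.1094  0.021 ] 0.0003098150306452968 (array([ 0.6226, -0.1093,  0.0206]), np.float64(0.00011109297823737319))
[ 0.5858 -0.1085  0.062 ]
0.03730568799231621 -1.349238357955807
```

View pics/l6w.png

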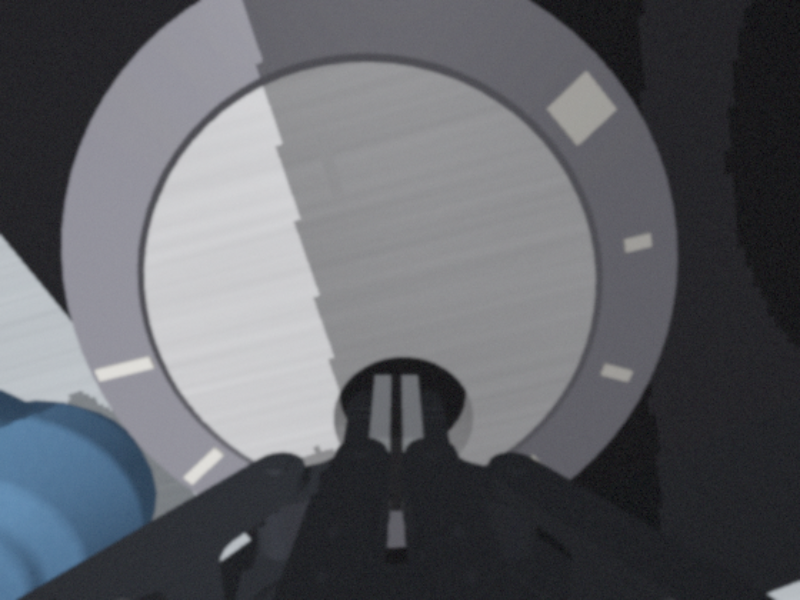

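Released, the dial sits exactly at heat 4, with the hole at −1.3°. I'll raise the tip 4 mm in the hole and push again to see whether contact low in the hole was the problem.

>>> play_rows([
  [0,0,-0.4,0,0,0,1],
  [-0.38,0.08,0,0,0,0,1],
  [-0.39,0.05,0,0,0,0,1],
  [0,0,0,0,0,0,1],
])

```text
clock: 7.0
tool_pos: [0.6212, -0.1195, 0.0728]
orientation: [[0.276, 0.961, 0.001], [0.961, -0.276, 0.0], [0.0, 0.001, -1.0]]
ft_force: [-1.0, -0.3, 2.9]
finger_gap: -0.0
```

>>> play_rows([
  [-0.39,0.03,0,0,0,0,1],
  [0,0,0,0,0,0,1],
  [0,0,0,0,0,0,1],
])

```text
clock: 7.3
tool_pos: [0.6211, -0.1213, 0.0734]
orientation: [[0.274, 0.962, 0.002], [0.962, -0.274, 0.002], [0.002, 0.001, -1.0]]
ft_force: [-0.9, 3.7, 8.0]
finger_gap: -0.0
```

```bash
python3 look.py l7
python3 - <<'E'
from h import *
o=robot.get_obs();print(o["moment"],o["ft_force"])
E
```

```text
7.3 [ 0.6211 -0.1213  0.0734] [-0.8879  3.7056  8.0224] [ 0.0017  0.0018 -1.    ]
[ 0.8685  0.1837 -0.0068] [-0.8439  4.0547  7.524 ]
```

View pics/l7.png

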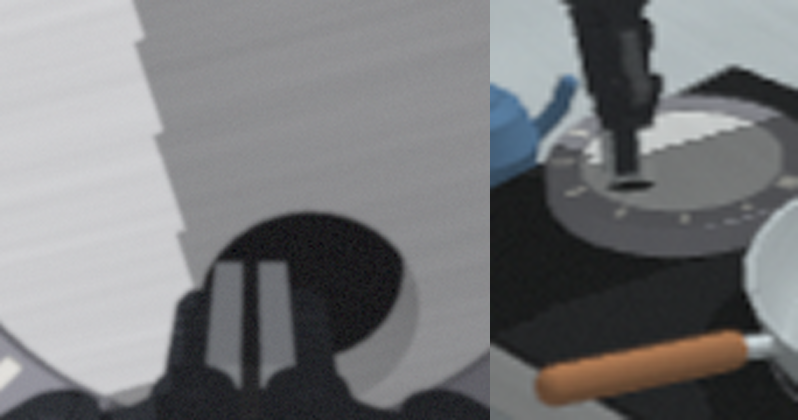

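Run:
```python
from h import *
import pickle
for n,L in(("l7",[(311,211),(265,222),(357,225),(404,268),(418,310),(412,335),(400,355)]),):
    d=pickle.load(open(n+".pkl","rb"))
    P=np.array([px2w(d,170+u/2.3333,150+v/2.3333,.08) for u,v in L]);x,r=circ(P,.021);v=x[:2]-[.5857,-.1083]
    print(n,x,r,np.hypot(*v),np.degrees(np.arctan2(v[1],v[0])))
    print("finger rel hole",np.array([.6211,-.1213])-x[:2])
    cv2.imwrite("pics/l7w.png",cv2.resize(d["frame"][200:400,140:420,::-1],(800,571),interpolation=cv2.INTER_CUBIC))
```

```text
l7 [ 0.6228 -0.1103  0.021 ] 0.0003496035213562433 0.03712082495649147 -3.032262546106846
finger rel hole [-0.0017 -0.011 ]
```

View pics/l7w.png

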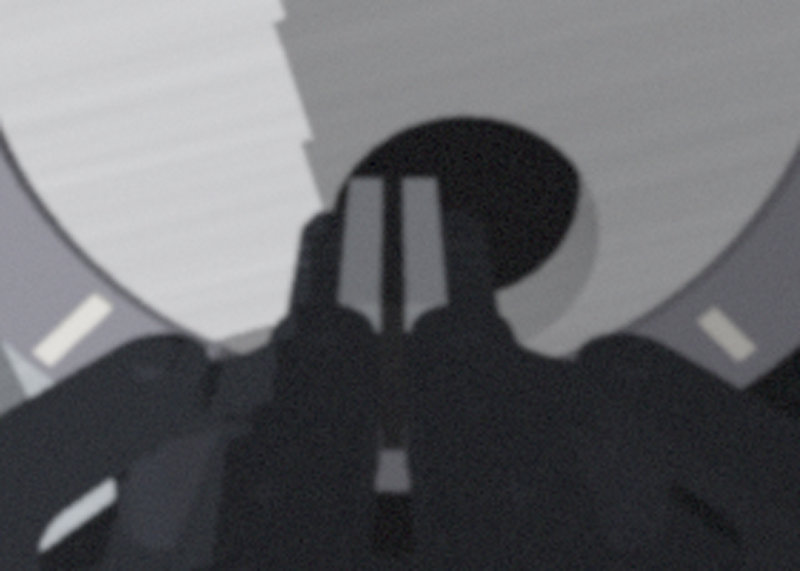

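With the tip raised, the finger's shoulder rides on the disc (+8 N in z), so shallow doesn't work. I'll back off, go deeper again and push harder along the arc. The commanded finger angle stays at or short of −41°, so if the dial breaks free it can't pass heat 5.

>>> play_rows([
  [0.6,-0.05,0,0,0,0,1],
  [0.6,-0.1,0,0,0,0,1],
  [0,0,0.55,0,0,0,1],
  [0,0,0,0,0,0,1],
  [0,0,0,0,0,0,1],
])

```text
clock: 7.9
tool_pos: [0.6212, -0.1113, 0.066]
orientation: [[0.275, 0.961, -0.001], [0.961, -0.275, -0.0], [-0.0, -0.001, -1.0]]
ft_force: [-0.3, -0.1, -0.2]
finger_gap: -0.0001
```

>>> play_rows([
  [-0.4,0.05,0,0,0,0,1],
  [-0.4,0.03,0,0,0,0,1],
  [-0.4,0.0,0,0,0,0,1],
  [-0.4,0.0,0,0,0,0,1],
  [0,0,0,0,0,0,1],
])

```text
clock: 8.4
tool_pos: [0.6204, -0.1181, 0.0668]
orientation: [[0.27, 0.963, 0.003], [0.963, -0.27, 0.009], [0.01, -0.0, -1.0]]
ft_force: [4.3, 15.6, -1.8]
finger_gap: 0.0003
```

>>> play_rows([
  [-0.4,0,0,0,0,0,1],
  [0,0,0,0,0,0,1],
])

```text
clock: 8.6
tool_pos: [0.6171, -0.1228, 0.0664]
orientation: [[0.27, 0.963, -0.002], [0.963, -0.27, 0.008], [0.007, -0.004, -1.0]]
ft_force: [-2.8, 11.8, 2.6]
finger_gap: 0.0004
```

```bash
python3 look.py l8
```

```text
8.6 [ 0.6171 -0.1228  0.0664] [-2.7876 11.7758  2.5508] [-0.0019  0.0083 -1.    ]
```

View pics/l8.png

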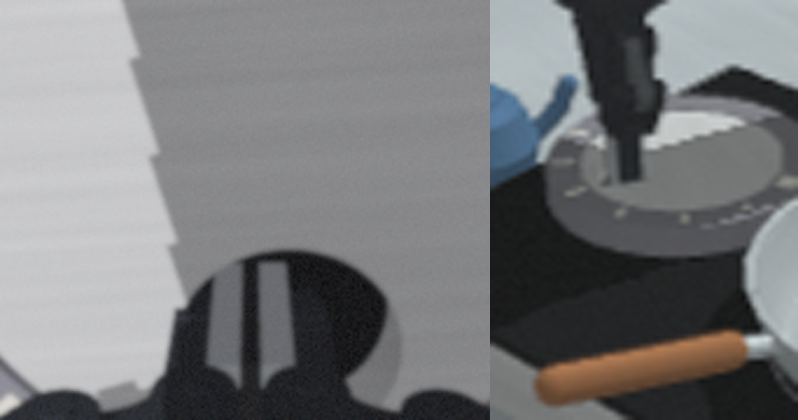

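It broke free and is turning: the tip moved 5 mm and the force dropped. I'll continue along the arc.

>>> play_rows([
  [0,0,0,0,0,0,1],
  [0,0,0,0,0,0,1],
])

```text
clock: 8.9
tool_pos: [0.6168, -0.1296, 0.0666]
orientation: [[0.275, 0.962, -0.001], [0.962, -0.275, 0.001], [0.001, -0.001, -1.0]]
ft_force: [-1.2, 3.6, -0.2]
finger_gap: -0.0003
```

```bash
python3 look.py l9;python3 - <<'E'
from h import *
import pickle
for n,L in(("l8",[(288,249),(245,258),(335,260),(387,305),(401,345),(397,370)]),):
    d=pickle.load(open(n+".pkl","rb"))
    P=np.array([px2w(d,170+u/2.3333,150+v/2.3333,.08) for u,v in L]);x,r=circ(P,.021);v=x[:2]-[.5857,-.1083]
    print(n,x,r,np.hypot(*v),np.degrees(np.arctan2(v[1],v[0])))
E
```

```text
8.9 [ 0.6168 -0.1296  0.0666] [-1.1595  3.6257 -0.1957] [-0.001   0.0013 -1.    ]
l8 [ 0.6217 -0.1167  0.021 ] 0.00017121845112360798 0.0369728333680681 -13.12072670224154
```

View pics/l9.png

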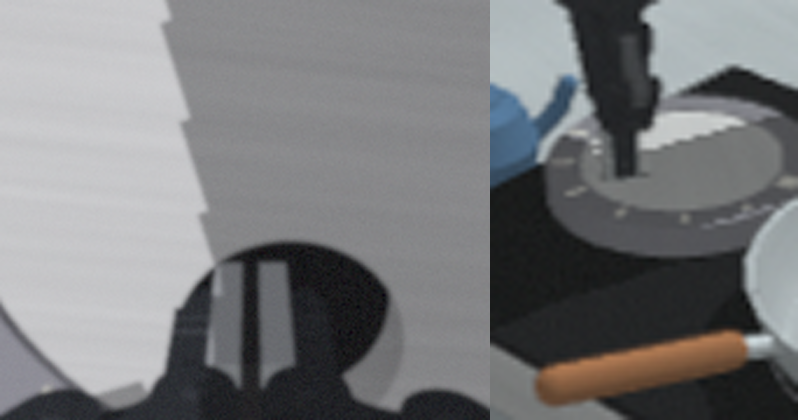

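Run:
```python
from h import *
import pickle
for n,L in(("l9",[(290,241),(247,250),(337,253),(390,298),(404,340),(399,365)]),):
    d=pickle.load(open(n+".pkl","rb"))
    P=np.array([px2w(d,170+u/2.3333,150+v/2.3333,.08) for u,v in L]);x,r=circ(P,.021);v=x[:2]-[.5857,-.1083]
    print(n,x,r,np.hypot(*v),np.degrees(np.arctan2(v[1],v[0])))
R=robot.get_obs()["orientation"];p=np.array([.6168,-.1296])
for a in(-37,-43,-49,-55):
    q=np.array([.5857,-.1083])+.037*np.array([np.cos(np.radians(a)),np.sin(np.radians(a))]);print(a,q,(R.T@np.append(q-p,0))*100)
```

```text
l9 [ 0.6201 -0.1227  0.021 ] 0.0001640884117033916 0.03726633637717352 -22.67933986529948
-37 [ 0.6152 -0.1306] [-0.1357 -0.1224  0.0002]
-43 [ 0.6128 -0.1335] [-0.4894 -0.2801  0.0003]
-49 [ 0.61   -0.1362] [-0.8247 -0.4739  0.0005]
-55 [ 0.6069 -0.1386] [-1.138  -0.7016  0.0007]
```

The hole is at −22.7°, past half-way but short of heat 5 at −31°. I'll nudge on in small steps.

>>> play_rows([
  [-0.2,-0.12,0,0,0,0,1],
  [-0.15,-0.08,0,0,0,0,1],
  [0,0,0,0,0,0,1],
  [0,0,0,0,0,0,1],
])

```text
clock: 9.4
tool_pos: [0.6145, -0.1346, 0.067]
orientation: [[0.276, 0.961, 0.001], [0.961, -0.276, -0.001], [-0.001, 0.001, -1.0]]
ft_force: [0.3, 0.9, 0.6]
finger_gap: 0.0002
```

```bash
python3 look.py l10
```

```text
9.4 [ 0.6145 -0.1346  0.067 ] [0.278  0.9428 0.6329] [ 0.0006 -0.0011 -1.    ]
```

View pics/l10.png

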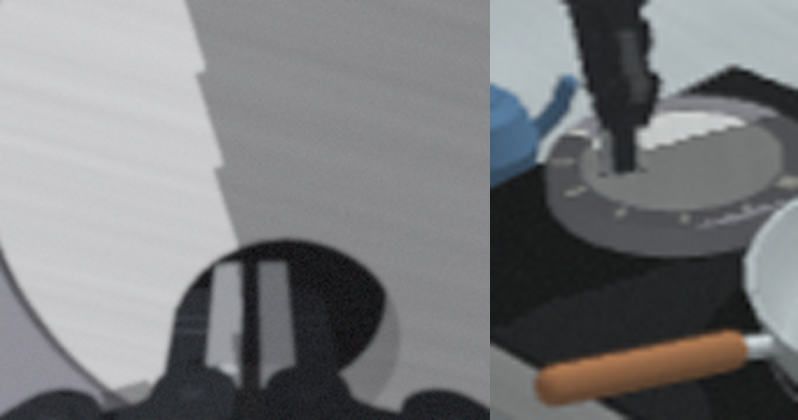

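Run:
```python
from h import *
import pickle
for n,L in(("l10",[(287,239),(243,249),(333,250),(386,292),(400,335),(396,362)]),):
    d=pickle.load(open(n+".pkl","rb"))
    P=np.array([px2w(d,170+u/2.3333,150+v/2.3333,.08) for u,v in L]);x,r=circ(P,.021);v=x[:2]-[.5857,-.1083]
    print(n,x,r,np.hypot(*v),np.degrees(np.arctan2(v[1],v[0])))
    print("finger rel hole in tool",(d["T"][:3,:3][:, 0]@np.append(np.array([.6145,-.1346])-x[:2],0)))
```

```text
l10 [ 0.6174 -0.128   0.021 ] 0.00013530895218223996 0.037321901596148795 -31.785889314834915
finger rel hole in tool -0.0071900371139356645
```

The hole is at −31.8° with no force on the finger, so the dial has clicked into heat 5. I'll centre the finger in the hole and lift straight out.

>>> play_rows([
  [0.35,0.05,0,0,0,0,1],
  [0.3,0.05,0,0,0,0,1],
  [0,0,0,0,0,0,1],
  [0,0,-0.5,0,0,0,1],
  [0,0,-1.5,0,0,0,1],
])

```text
clock: 10.0
tool_pos: [0.6157, -0.1273, 0.086]
orientation: [[0.275, 0.961, -0.003], [0.961, -0.275, 0.0], [-0.001, -0.003, -1.0]]
ft_force: [-0.3, 0.1, 0.7]
finger_gap: -0.0
```

>>> play_rows([
  [0,0,-4,0,0,0,1],
  [0,-3,-4,0,0,0,1],
  [0,-4,-3,0,0,0,1],
  [0,-4,0,0,0,0,1],
  [0,0,0,0,0,0,1],
])

```text
clock: 10.5
tool_pos: [0.5064, -0.096, 0.1983]
orientation: [[0.275, 0.961, -0.002], [0.961, -0.275, 0.001], [0.0, -0.002, -1.0]]
ft_force: [0.0, 0.5, -0.4]
finger_gap: 0.0
```

>>> play_rows([
  [0,0,0,0,0,0,1],
  [0,0,0,0,0,0,1],
])

```text
clock: 10.7
tool_pos: [0.5127, -0.0975, 0.1978]
orientation: [[0.275, 0.961, 0.002], [0.961, -0.275, -0.0], [0.0, 0.002, -1.0]]
ft_force: [-0.0, -0.2, 0.1]
finger_gap: -0.0
```

Run:
```python
from h import *
import pickle
o=robot.get_obs();print(o["clock"],o["tool_pos"],o["ft_force"],o["orientation"])
w=grab("wrist");pickle.dump(w,open("w11.pkl","wb"));cv2.imwrite("pics/w11.png",cv2.resize(w["frame"][:,:,::-1],(800,600)))
```

```text
10.7 [ 0.5127 -0.0975  0.1978] [-0.0357 -0.2318  0.0586] [[ 0.2754  0.9613  0.0023]
 [ 0.9613 -0.2754 -0.0004]
 [ 0.0003  0.0023 -1.    ]]
```

View pics/w11.png

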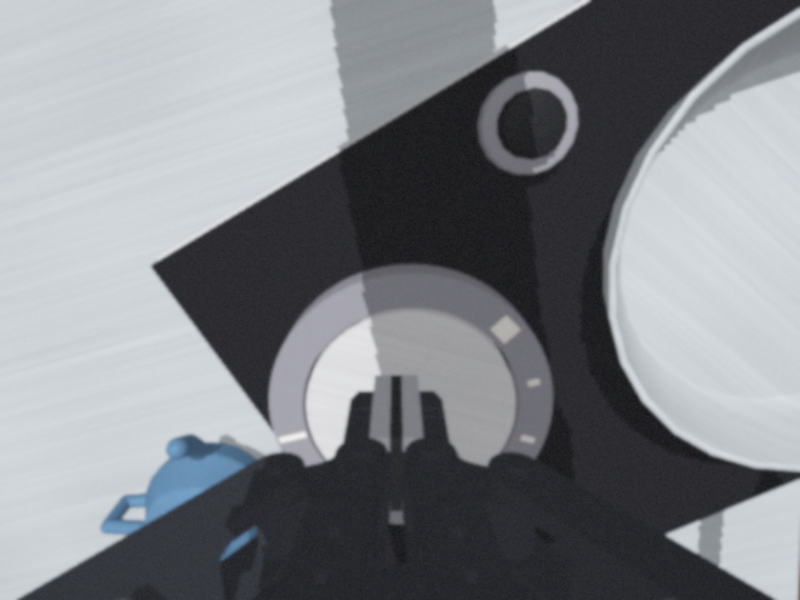

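The fingers hide the hole here, but the key collar is clear at (528,122). I'll refit the key, then check the dial in the scene and top views.

Run:
```python
from h import *
import pickle
w=pickle.load(open("w11.pkl","rb"));A=np.linspace(-np.pi,np.pi,120,endpoint=False)
P=edges(w,[.4484,-.008],.072,.020,.031,A);print("collar",circ(P,.025),circ(P))
k=px2w(w,528*.7,126*.7,.082);print(k)
t=grab("top");s=grab("scene")
a=cv2.resize(t["frame"][160:290,270:420,::-1],(460,400),interpolation=cv2.INTER_CUBIC)
b=cv2.resize(s["frame"][160:260,195:280,::-1],(340,400),interpolation=cv2.INTER_CUBIC)
cv2.imwrite("pics/c12.png",np.hstack([a,b]))
```

```text
collar (array([ 0.4481, -0.0085,  0.025 ]), np.float64(0.00013292515651445146)) (array([ 0.4481, -0.0085,  0.0249]), np.float64(0.00015554988844037644))
[ 0.4485 -0.011   0.082 ]
```

View pics/c12.png

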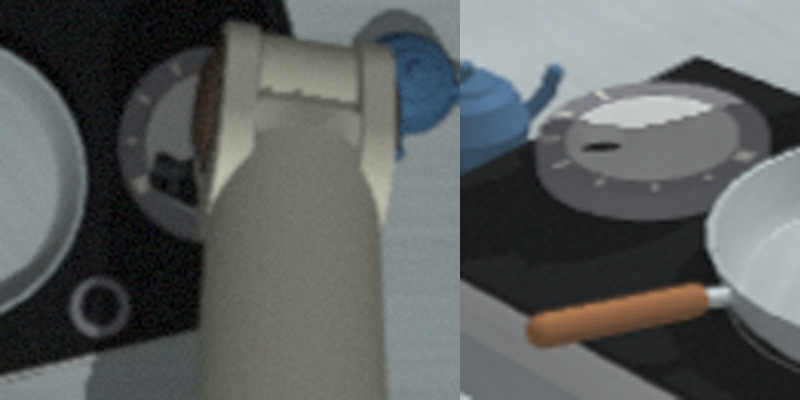

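>>> play_rows([
  [2.3,-2.9,1.5,0,0,0,1],
  [2.3,-2.9,1.5,0,0,0,1],
  [2.2,-2.9,1.5,0,0,0,1],
  [0,0,1.3,0,0,0,1],
  [0,0,0,0,0,0,1],
])

```text
clock: 11.35
tool_pos: [0.4451, -0.0071, 0.1372]
orientation: [[0.273, 0.962, -0.004], [0.962, -0.273, -0.0], [-0.001, -0.003, -1.0]]
ft_force: [-0.5, -0.6, -0.2]
finger_gap: -0.0001
```

>>> play_rows([
  [0,0,0,0,0,0,1],
  [0,0,0,0,0,0,1],
])

```text
clock: 11.55
tool_pos: [0.4477, -0.0086, 0.1394]
orientation: [[0.277, 0.961, 0.001], [0.961, -0.277, -0.0], [0.0, 0.001, -1.0]]
ft_force: [0.3, 0.1, 0.4]
finger_gap: 0.0003
```

Run:
```python
from h import *
import pickle
o=robot.get_obs();print(o["clock"],o["tool_pos"],o["ft_force"])
t=grab("top");pickle.dump(t,open("t13.pkl","wb"));w=grab("wrist")
a=cv2.resize(t["frame"][160:290,270:420,::-1],(460,400),interpolation=cv2.INTER_CUBIC)
b=cv2.resize(w["frame"][100:420,100:372,::-1],(340,400),interpolation=cv2.INTER_CUBIC)
cv2.imwrite("pics/c13.png",np.hstack([a,b]))
```

```text
11.55 [ 0.4477 -0.0086  0.1394] [0.3403 0.0846 0.3924]
```

View pics/c13.png

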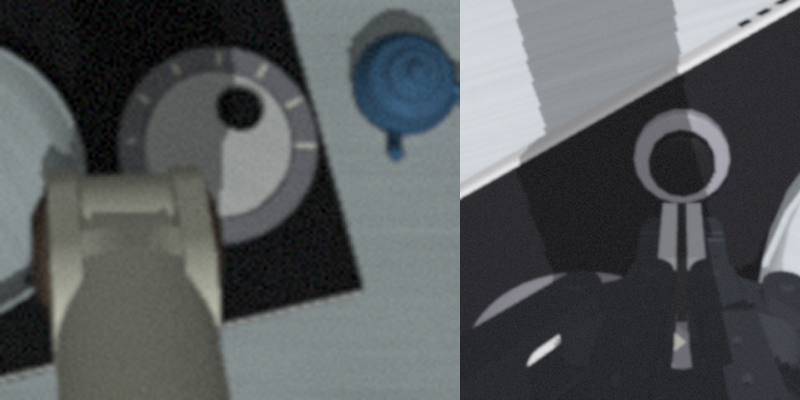

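In the top view the hole is at 60.6° in the image and the heat-5 stroke at 59.9°, so the dial rests in heat 5. The tip is centred over the key, so I'll press it.

>>> play_rows([
  [0,0,2,0,0,0,1],
  [0,0,2,0,0,0,1],
  [0,0,1.2,0,0,0,1],
  [0,0,0,0,0,0,1],
  [0,0,0,0,0,0,1],
])

```text
clock: 12.15
tool_pos: [0.4466, -0.008, 0.0871]
orientation: [[0.276, 0.961, -0.0], [0.961, -0.276, -0.0], [-0.0, -0.0, -1.0]]
ft_force: [0.3, 0.7, 0.2]
finger_gap: -0.0002
```

>>> play_rows([
  [0,0,0.4,0,0,0,1],
  [0,0,0.4,0,0,0,1],
  [0,0,0.3,0,0,0,1],
  [0,0,0,0,0,0,1],
  [0,0,0,0,0,0,1],
])

```text
clock: 12.65
tool_pos: [0.4475, -0.0079, 0.0763]
orientation: [[0.275, 0.961, 0.002], [0.961, -0.275, 0.0], [0.001, 0.002, -1.0]]
ft_force: [1.2, 0.1, 4.4]
finger_gap: 0.0001
```

Force is 4.4 N, so the key is nearly at the bottom. I'll press a little further.

>>> play_rows([
  [0,0,0.3,0,0,0,1],
  [0,0,0.2,0,0,0,1],
  [0,0,0,0,0,0,1],
  [0,0,0,0,0,0,1],
])

```text
clock: 13.05
tool_pos: [0.4478, -0.0078, 0.0752]
orientation: [[0.275, 0.961, 0.002], [0.961, -0.275, 0.0], [0.001, 0.002, -1.0]]
ft_force: [-14.2, -0.2, 54.5]
finger_gap: -0.0
```

The key has bottomed out: travel stopped and the force jumped to 54 N. I'll back off straight up.

>>> play_rows([
  [0,0,-0.5,0,0,0,1],
  [0,0,-0.8,0,0,0,1],
  [0,0,-1.5,0,0,0,1],
  [0,0,-3,0,0,0,1],
  [0,0,-3,0,0,0,1],
])

```text
clock: 13.55
tool_pos: [0.4448, -0.0078, 0.1588]
orientation: [[0.275, 0.961, -0.004], [0.961, -0.275, -0.0], [-0.001, -0.003, -1.0]]
ft_force: [-0.1, -0.1, -0.5]
finger_gap: 0.0001
```

>>> play_rows([
  [2,-1,-2.5,0,0,0,1],
  [0,0,0,0,0,0,1],
  [0,0,0,0,0,0,1],
  [0,0,0,0,0,0,1],
])

```text
clock: 13.95
tool_pos: [0.4411, 0.0136, 0.1826]
orientation: [[0.275, 0.961, -0.003], [0.961, -0.275, -0.0], [-0.001, -0.002, -1.0]]
ft_force: [-0.3, -0.6, -1.1]
finger_gap: -0.0
```

Run:
```python
from h import *
o=robot.get_obs();print(o["clock"],o["tool_pos"],o["ft_force"],o["qd"])
t=grab("top");w=grab("wrist")
A=np.linspace(-np.pi,np.pi,120,endpoint=False)
a=cv2.resize(t["frame"][120:300,160:430,::-1],(480,320),interpolation=cv2.INTER_CUBIC)
b=cv2.resize(w["frame"][:320,150:422,::-1],(272,320))
cv2.imwrite("pics/c14.png",np.hstack([a,b]))
cv2.imwrite("pics/c15.png",cv2.resize(t["frame"][165:250,300:385,::-1],(600,600),interpolation=cv2.INTER_CUBIC))
```

```text
13.95 [0.4411 0.0136 0.1826] [-0.2547 -0.5891 -1.0858] [ 0.0044  0.0109  0.0041  0.0002 -0.0008  0.     -0.0026]
```

View pics/c14.png

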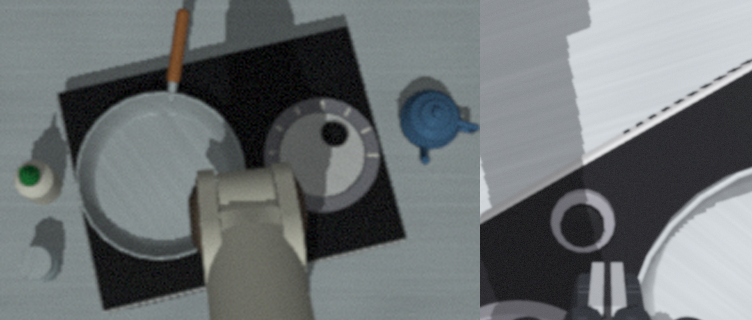

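View pics/c15.png

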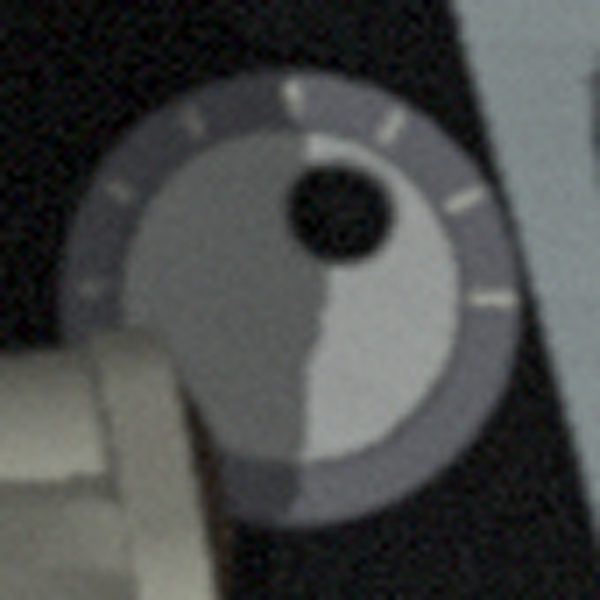

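In the final top view the hole is at (342,212), which is 59.3° in the image against 59.8° for the heat-5 stroke. The arm is clear, and the pan, teapot, jar and bottle haven't moved.

```bash
python3 -c "
from station import robot
print(robot.close_job())"
```

```text
the job is handed in; nothing more can be done
None
```

The dial now rests in heat 5. I then pressed the start key all the way down, let it spring back, lifted the arm clear and handed the job in at about 14 s.

**Dial:** It started about a third of a click past heat 3. With the shut fingertips in the hole I swung it clockwise through heat 4 to heat 5. The final top view has the hole at 59.3° in the image and the heat-5 stroke at 59.8°.

**Start key:** It bottomed out at about 6–7 mm of travel.

**Other objects:** In the last top view the pan, teapot, jar and bottle look unmoved. I compared them by eye only. The fingers touched nothing, and the force reading was about 1 N, near its usual noise.

**What didn't go as expected:**
- **Detent at heat 4:** leaving heat 4 took more than 15 N at the hole, against the stated 3 N. One shallow try made the finger's shoulder ride on the disc at 8 N; I then went deeper and it turned.
- **Force on the key:** my last step pushed too far after the key bottomed, and the fingertip force peaked at about 54 N. That is well under the 120 N wrist limit. It is over the 40 N limit for the arm and gripper body; only the fingertips touched the key.
- **Key return:** I did not measure it separately. It looks up in the last wrist picture.

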